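# Stand the screwdriver and the marker in the tool holder

## Robot

A 6-joint arm with a two-finger parallel gripper is mounted at the origin on the work surface. World frame = base frame: x ahead of the robot, y to its left, z up, the work surface at z = 0. Lengths are in m, angles in rad, forces in N, time in s.
With the tool pointing down it reaches from about 0.375 to 0.975 m from the base axis. Payload 3.8 kg.
Tool frame: the origin (TCP) lies midway between the tips of the shut fingers; the grasp point (between the pads) lies 19 mm behind it; z points along the fingers, y is the line along which they close (so a half turn about z gives the same grasp; the last joint's range is limited). The gripper opens to 85 mm and grips with 20 to 120 N. Pads are 22 mm wide; open, the fingers measure 114 mm over their backs; the gripper's body (76 mm by 85 mm) begins 54 mm behind the grasp point. The pads swing forward as they close: fully open they stand 13 mm farther back than shut.
Start: joints at [-1.159, 0.264, 1.604, -0, 1.274, -0.037], TCP at [0.293, -0.608, 0.231] pointing down, gripper open.
Joint ranges: [-2.63, 2.63], [-0.94, 2.18], [0.31, 2.57], [-1.31, 4.45], [0, 2.66], [-2.55, 2.55]. Speed limits (rad/s): [2.57, 2.57, 3.14, 3.14, 3.14, 3.14].

## Interface

Orientations are given as a rotation vector (axis times angle).
In Python, from workcell import read_state, vision, ticket gives the robot as it stands. The module is installed in compiled form; this text tells all that it offers.
- The arm moves only by the tool jog_arm, never from a script. Its arguments are lists of equal length, an entry for each row: "turn": the turn, a rotation vector about the tool's x, y, z in rad, a list of three; "delta_pos": the shift along the tool's x, y, z in m, a list of three; "gripper": the finger opening in m, from 0 to 0.0854. In form: {"turn": [[rx, ry, rz], ...], "delta_pos": [[dx, dy, dz], ...], "gripper": [gripper, ...]}. A call has 1 to 20 rows; each row shifts and turns the commanded pose from where the row before left it, along the tool's axes as they then stand; what a row does not reach is not made up. A row lasts 1/12 s, in which the tool goes at most 41.7 mm and 7.16 degrees, less where a joint would pass 70% of its speed; a pose out of reach is approached as far as the arm can. A call with a gripper value outside its range is refused whole. The fingers move at their own pace and stop on an object; "grip_force" is the grip in N (left out, the last holds). Time passes only in rows, so rows that do not move let the fingers close. It gives the time, the measured TCP pose, the force, the opening and the grip force at its end, in the units of the state.
- read_state(): the state, without advancing time (a new reading comes with each control period).
- vision.read_camera(name): name is "scene" or "top" or "wrist"; returns the picture (400x640x3 uint8, red, green, blue); there is no depth.
- vision.calibration(name): a dict with "vfov" (degrees; the focal length in pixels is half the picture's height over the tangent of half this angle, whatever the lens; pixels are square), "cx", "cy" (the principal point, pixels), "dist" ([k1, k2, p1, p2, k3] as OpenCV has them; the pictures are not rectified), "R" (3x3) and "t" (3): a world point X has camera coordinates R X + t; the wrist camera has in their place "mount" (4x4, takes a point from camera to tool coordinates, whose origin is the TCP and whose axes are the flange's). Camera axes: x right, y down, z forward; pixel columns grow to the right and rows downward; lengths in m; the calibration is good to about 2 mm. A picture is of the moment at which its call begins: read the wrist's pose just before it. calibration takes no time and is no camera call.
- ticket.finish_job(): hands the job in; it is judged then, once.
The state is a dict: "time": time; "q": joint angles; "joint_vel": joint speeds; "joint_torque": joint torques, N m; "tool_pos": TCP position; "tcp_rot": TCP orientation; "wrist_force": force on the tool from outside, world axes, zero at the start; "torque": the same for the moment, N m; "width": opening from 0.0 (shut) to 1.0 (fully open); "grip_force": force on a finger pad.
Only numpy, scipy, OpenCV 4.12 (cv2) and the standard library are available. Lean on these libraries where they do the work, as an engineer would, in place of code of your own. Each camera call takes 0.05 s, during which the arm holds its last target. There are 200 camera calls.

## Task

Clear the bench for the next laser job: stand the red screwdriver and the white marker in the two-pocket plywood holder, one in each pocket (either way round), the screwdriver blade down and the marker cap down, right down to the pocket floor. They may lean on the pocket's walls. Keep the holder standing about where it is, leave the other things in their places, and mind the tall spray bottle behind: it is top-heavy and must not be knocked over.

Things in the scene. Friction and masses are not known exactly. Their poses are not given: they have to be found in the camera images.
- holder: laser-cut birch plywood tool holder with scorched edges, open on top, loose, 0.45 kg: 68 (its x) x 130 (its y) x 100 (z) mm. Two square pockets side by side along its y, each 56 x 56 mm inside and 94 mm deep; walls, divider and floor 6 mm thick. Origin: centre of its underside; z up
- pocket_left (a point): centre of the floor of the pocket on the holder's +y side (31 mm from the holder's centre, 6 mm above its underside, 94 mm below the rim); axes as the holder's
- pocket_right (a point): centre of the floor of the pocket on the holder's -y side; axes as the holder's
- screwdriver: screwdriver, 200 mm long, 0.11 kg, lying level on its handle. Steel shaft 6 mm thick, 90 mm long, at its -x end; octagonal handle 110 mm long at its +x end: 22 mm black collar 24 mm across flats, 82 mm red grip 30 mm across, 6 mm black end. Origin: mid-length on its axis, 10 mm into the handle, 15 mm above the bench; x axis runs blade to handle, at the start away from the robot within 40 degrees
- screwdriver_tip (a point): end of the screwdriver's blade, on its axis, 100 mm from its origin
- marker: jumbo octagonal marker, 160 mm long, 20 mm across flats, 0.045 kg, lying on the bench. Blue cap 55 mm long with a clip (3 mm proud) at its -x end, white barrel, blue end plug 18 mm across, 12 mm long at its +x end. Origin: mid-length on its axis, 10 mm above the bench; x axis runs from cap to plain end, at the start away from the robot within 40 degrees
- marker_tip (a point): end of the marker's cap, on its axis, 80 mm from its origin
- spray_bottle: tall, top-heavy pump-spray bottle, 48 mm diameter, 190 mm tall, pale blue body and white pump head, standing behind the holder. Origin: centre of its underside. Leave it standing
- paint_can: green aerosol paint can, 65 mm diameter, 190 mm tall, standing behind the holder. Origin: centre of its underside. Leave it
- tape: paper roll of tape lying flat, 90 mm diameter, 24 mm high. Origin: centre of its underside. Leave it
- calliper: digital calliper lying flat, 236 mm long, 80 mm over the jaws, 14 mm high, on the right. Origin: middle of its beam, on the underside. Leave it
- coaster0: round wooden coaster, 90 mm diameter, 8 mm thick, lying flat in front of the holder. Origin: centre of its underside. Leave it
- coaster1: another such coaster, on the left. Leave it

How it is judged:
By the outcome, as a careful person would: the job done as asked, in the order asked, and still so for the second after the job is handed in, with the robot touching nothing.
It also fails if it takes over 61 s, if anything falls off the work surface, if the arm or the gripper's body presses on something with over 40 N, if the wrist force passes 120 N, or if a joint passes its speed limit or range.

## Working session

There is one attempt and no reset: what is moved stays moved. The work goes in short steps, Python scripts to look and compute and a tool call to move; the robot and the scene stay as the last step left them, time stands still between calls to the robot, and variables do not carry over. Pictures are saved under pics/ and viewed, at most 10 in all, crops included, and the job is handed in when it is done.

Besides the shell and the picture viewer there is one more tool, called after "Call:" as name(argument=value, ...) on one line, values as JSON. jog_arm: Moves the arm, as the interface text tells. Its arguments: {"type":"object","properties":{"turn":{"type":"array","items":{"type":"array","items":{"type":"number"}}},"delta_pos":{"type":"array","items":{"type":"array","items":{"type":"number"}}},"gripper":{"type":"array","items":{"type":"number"}},"grip_force":{"type":"number"}},"required":["turn","delta_pos","gripper"]}

```bash
mkdir -p pics
cat > h.py <<'E'
import numpy as np, cv2
from scipy.spatial.transform import Rotation as Ro
from workcell import read_state, vision, ticket
def cam(name, st=None):
    c=vision.calibration(name); f=200/np.tan(np.radians(c['vfov'])/2)
    K=np.array([[f,0,c['cx']],[0,f,c['cy']],[0,0,1]]); d=np.array(c['dist'],float)
    if 'mount' in c:
        T=np.eye(4);T[:3,:3]=Ro.from_rotvec(st['tcp_rot']).as_matrix();T[:3,3]=st['tool_pos']
        M=np.linalg.inv(T@np.array(c['mount']));R,t=M[:3,:3],M[:3,3]
    else: R,t=np.array(c['R']),np.array(c['t'])
    return K,d,R,t
def rays(C,px):
    K,d,R,t=C
    n=cv2.undistortPoints(np.array(px,float).reshape(-1,1,2),K,d).reshape(-1,2)
    v=np.c_[n,np.ones(len(n))]@R
    return -R.T@t, v/np.linalg.norm(v,axis=1)[:,None]
def onplane(C,px,z):
    o,v=rays(C,px); return o+v*((z-o[2])/v[:,2])[:,None]
def proj(C,X):
    K,d,R,t=C
    return cv2.projectPoints(np.array(X,float).reshape(-1,1,3),cv2.Rodrigues(R)[0],t,K,d)[0].reshape(-1,2)
def shot(name,fn):
    st=read_state(); im=vision.read_camera(name); cv2.imwrite('pics/'+fn,im[...,::-1]); return im,st
E
python3 - <<'E'
from h import *
for n in ('top','scene'):
    shot(n,n+'0.png'); K,d,R,t=cam(n); print(n,K[0,0],d,-R.T@t,R[2])
s=read_state();print(s['time'],s['tcp_rot'],s['width']); print(np.array(vision.calibration('wrist')['mount']).round(3))
a=cv2.imread('pics/top0.png');
E
```

```text
top 511.6084157801604 [-0.12596898  0.          0.          0.          0.        ] [ 0.33388496 -0.02133492  1.57692112] [ 0.14920117 -0.00795762 -0.98877484]
scene 384.3274575787372 [-0.02781972  0.          0.          0.          0.        ] [ 1.17293469 -0.32691858  0.93504083] [-0.55027471  0.27724074 -0.78761368]
0.1 [-3.06092939e+00 -6.98677777e-01  6.16998275e-04] 1.0024154581467621
[[ 0.001 -0.956 -0.294  0.075]
 [ 1.     0.001 -0.001  0.   ]
 [ 0.001 -0.294  0.956 -0.143]
 [ 0.     0.     0.     1.   ]]
```

View pics/top0.png

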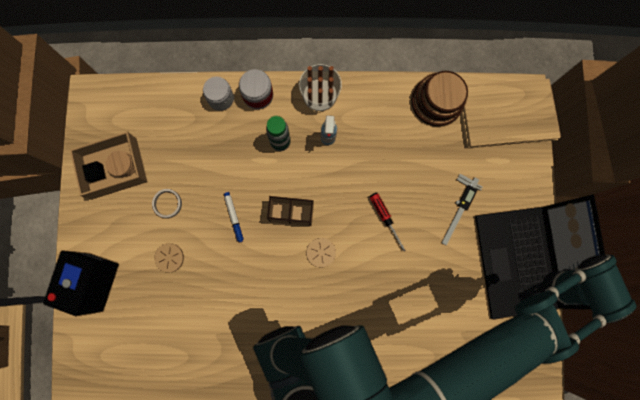

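View pics/scene0.png

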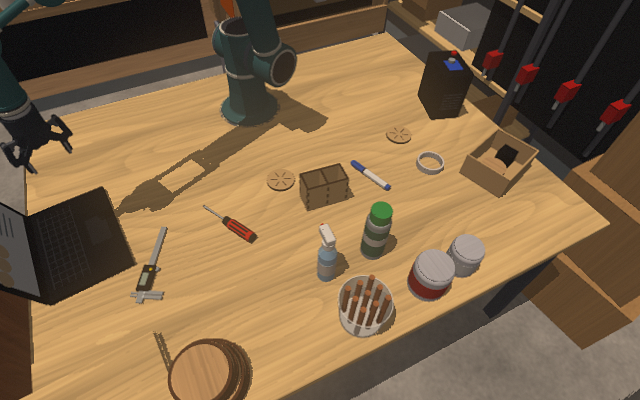

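The top view shows the screwdriver with its tip near (404,249) and handle end near (373,196). The marker's cap end is near (240,241) and its plug near (227,194). The holder is at about (290,211), with the paint can and bottle behind it. The scene view confirms the blue cap faces the robot. Next I'll measure these with masks.

```bash
cat > m.py <<'E'
from h import *
C=cam('top'); im=cv2.imread('pics/top0.png'); hsv=cv2.cvtColor(im,cv2.COLOR_BGR2HSV)
def pts(m,box):
    x0,y0,x1,y1=box; q=np.zeros(m.shape,bool); q[y0:y1,x0:x1]=m[y0:y1,x0:x1]; ys,xs=np.nonzero(q); return np.c_[xs,ys].astype(float)
H,S,V=[hsv[...,i].astype(int) for i in range(3)]
def axis(p,name):
    c=p.mean(0);u=np.linalg.svd(p-c,full_matrices=False)[2][0]; s=(p-c)@u; w=(p-c)@[-u[1],u[0]]
    print(name,len(p),'c',c[:2].round(4),'yaw',np.degrees(np.arctan2(u[1],u[0])).round(1),'len',s.min().round(4),s.max().round(4),'w',w.min().round(4),w.max().round(4)); return c,u
red=pts(((H<8)|(H>172))&(S>170)&(V>60),(355,180,415,260)); axis(onplane(C,red,.02)[:,:2],'redgrip')
tip=pts((S<90)&(V>90),(385,215,412,256)); axis(onplane(C,tip,.015)[:,:2],'shaft')
blue=pts((H>100)&(H<130)&(S>100),(215,185,252,250)); P=onplane(C,blue,.012)[:,:2]
axis(P[P[:,0]<P[:,0].mean()],'cap?');axis(P,'blue all')
wh=pts((S<70)&(V>120),(215,185,252,250)); axis(onplane(C,wh,.015)[:,:2],'white')
dk=pts((V<110),(255,180,325,240)); 
print('holder px', dk.min(0),dk.max(0))
for nm,px,z in [('bottle top',(330,122),.19),('can top',(276,125),.19),('coaster0',(320,252),.008),('coaster1',(169,258),.008),('tape',(167,204),.024),('calliper',(460,210),.01)]:
    print(nm,onplane(C,[px],z)[0].round(3))
cv2.imwrite('pics/h1.png',cv2.resize(im[180:265,210:415],None,fx=3.8,fy=3.8,interpolation=cv2.INTER_CUBIC))
E
python3 m.py
```

```text
redgrip 208 c [ 0.5346 -0.2244] yaw -151.1 len -0.0414 0.0428 w -0.0174 0.0134
shaft 56 c [ 0.4409 -0.2735] yaw -151.9 len -0.0414 0.046 w -0.0038 0.0034
cap? 72 c [0.4496 0.2115] yaw -159.5 len -0.0206 0.0206 w -0.0084 0.0095
blue all 110 c [0.4676 0.2171] yaw -162.1 len -0.1172 0.0396 w -0.0089 0.0087
white 170 c [0.5282 0.2351] yaw -162.2 len -0.0565 0.0445 w -0.009 0.009
holder px [259. 196.] [313. 226.]
bottle top [ 0.752 -0.066  0.19 ]
can top [0.744 0.085 0.19 ]
coaster0 [ 0.396 -0.039  0.008]
coaster1 [0.377 0.426 0.008]
tape [0.542 0.434 0.024]
calliper [ 0.524 -0.476  0.01 ]
```

View pics/h1.png

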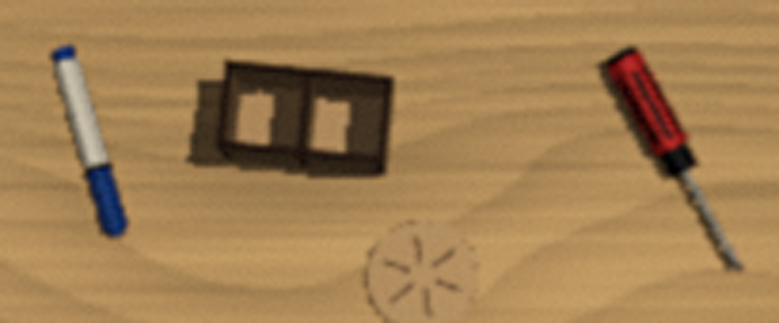

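Run:
```python
from h import *
C=cam('top')
cr=np.array([[226,61],[393,77],[384,175],[220,158],[307,69]],float); px=np.array([210,180])+cr/3.8-0.4
P=onplane(C,px[[0,1,4]],.1)[:,:2]; B=onplane(C,px[[2,3]],0)[:,:2]; print(P.round(4),B.round(4))
d=P[0]-P[1]; print(np.linalg.norm(d)); y=d/np.linalg.norm(d); x=np.array([y[1],-y[0]]); print('yaw',np.degrees(np.arctan2(x[1],x[0])))
d2=B[1]-B[0];print('front len',np.linalg.norm(d2),'yaw',np.degrees(np.arctan2(-d2[0],d2[1])))
for c in (P[:2].mean(0)-.034*x, B.mean(0)+.034*x): print('centre',c, 'L',c+.031*y,'R',c-.031*y)
print(Ro.from_rotvec(read_state()['tcp_rot']).as_matrix().round(3))
```

```text
[[ 0.5565  0.1104]
 [ 0.5439 -0.018 ]
 [ 0.5502  0.048 ]] [[ 0.4776 -0.0103]
 [ 0.4917  0.1233]]
0.1289718706715876
yaw -5.632249166794486
front len 0.13437341693213556 yaw -6.021560595035688
centre [0.51636669 0.04953127] L [0.51940912 0.08038161] R [0.51332425 0.01868093]
centre [0.5184737  0.05317553] L [0.52151614 0.08402587] R [0.51543127 0.02232519]
[[ 0.901  0.434 -0.001]
 [ 0.434 -0.901  0.002]
 [ 0.    -0.002 -1.   ]]
```

The crop shows the holder's rim corners at crop pixels (226,61) and (393,77), with its front-bottom edge from (220,158) to (384,175). That puts the holder's centre at about (0.517, 0.051) with yaw −6°, and the lengths match the given sizes. Next I'll move above the screwdriver.

Call:
jog_arm(turn=[[0,0,-0.004],[0,0,-0.004],[0,0,-0.004],[0,0,-0.004],[0,0,-0.004],[0,0,-0.004],[0,0,-0.004],[0,0,-0.004],[0,0,-0.004],[0,0,-0.004],[0,0,-0.004],[0,0,-0.004],[0,0,0],[0,0,0]], delta_pos=[[0.032,-0.02,0.003],[0.032,-0.02,0.003],[0.032,-0.02,0.003],[0.032,-0.02,0.003],[0.032,-0.02,0.003],[0.032,-0.02,0.003],[0.032,-0.02,0.003],[0.032,-0.02,0.003],[0.032,-0.02,0.003],[0.032,-0.02,0.003],[0.032,-0.02,0.003],[0.032,-0.02,0.003],[0,0,0],[0,0,0]], gripper=[0.06,0.06,0.06,0.06,0.06,0.06,0.06,0.06,0.06,0.06,0.06,0.06,0.06,0.06], grip_force=60)

```text
time: 1.27
tool_pos: [0.5265, -0.218, 0.1945]
tcp_rot: [-3.043, -0.778, 0.002]
wrist_force: [1.0, -0.6, -1.1]
width: 0.701
grip_force: 0.0
```

Run:
```python
from h import *
im,s=shot('wrist','w1.png'); print(s['time'],np.round(s['q'],3),np.round(s['tool_pos'],4),np.round(Ro.from_rotvec(s['tcp_rot']).as_matrix(),3).tolist())
C=cam('wrist',s); print(np.round(proj(C,[[.5346,-.2244,.015],[.449-.046*.88,-.2695-.048*.46,.015]]),0))
hsv=cv2.cvtColor(im,cv2.COLOR_RGB2HSV);H,S,V=[hsv[...,i].astype(int) for i in range(3)]
m=(((H<8)|(H>172))&(S>170)&(V>60)).astype(np.uint8)
n,l,st,c=cv2.connectedComponentsWithStats(m);k=1+np.argmax(st[1:,4]);print(st[k])
ys,xs=np.nonzero(l==k);P=onplane(C,np.c_[xs,ys],.02)[:,:2]
(cc,sz,a)=cv2.minAreaRect(P.astype(np.float32)*1000);print(cc,sz,a)
cq=P.mean(0);u=np.linalg.svd(P-cq,full_matrices=False)[2][0];print(cq,np.degrees(np.arctan2(u[1],u[0])))
```

```text
1.2667 [-0.436  0.094  1.873 -0.     1.177  0.634] [ 0.5265 -0.218   0.1945] [[0.877, 0.48, -0.001], [0.48, -0.877, 0.001], [-0.001, -0.001, -1.0]]
[[327. 179.]
 [324. 297.]]
[ 312  141   31   83 1888]
(531.1109619140625, -225.8273162841797) (87.238525390625, 30.241079330444336) 28.420515060424805
[ 0.53349224 -0.22496324] -152.01219021655578
```

View pics/w1.png

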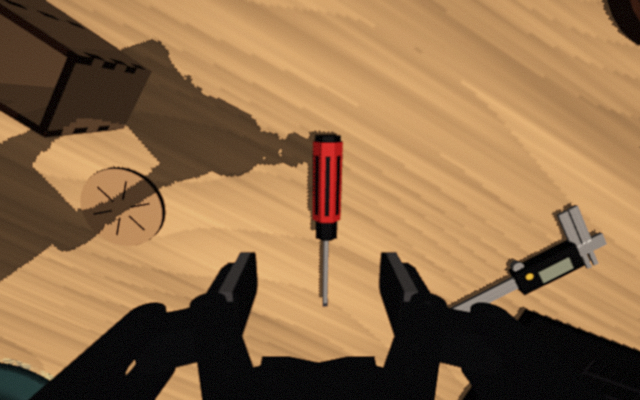

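The wrist view shows the red grip centred at about (327,182), along the image's vertical. That gives a centre of (0.533, -0.225) and yaw 28°, which agrees with the top view. I'll tilt the gripper back 20° before grasping, so it stands clear of the rim later.

Call:
jog_arm(turn=[[0,-0.09,0],[0,-0.09,0],[0,-0.09,0],[0,-0.08,0],[0,0,0]], delta_pos=[[0,0,0],[0,0,0],[0,0,0],[0,0,0],[0,0,0]], gripper=[0.06,0.06,0.06,0.06,0.06])

```text
time: 1.73
tool_pos: [0.5269, -0.2204, 0.1937]
tcp_rot: [2.919, 0.741, -0.522]
wrist_force: [-0.1, 0.5, -0.7]
width: 0.701
grip_force: 0.0
```

```bash
cat >> h.py <<'E'
def go(target):
    s=read_state();R=Ro.from_rotvec(s['tcp_rot']).as_matrix();d=R.T@(np.array(target)-s['tool_pos'])
    print('t',s['time'],'q',np.round(s['q'],3),'pos',np.round(s['tool_pos'],4),'toolx',R[:,0].round(3),'toolz',R[:,2].round(3),'F',np.round(s['wrist_force'],1),'w',round(s['width'],3),'gf',s['grip_force']);print('delta',d.round(4)); return s,R
E
python3 -c "
from h import *
go([.528,-.2275,.004])"
```

```text
t 1.7333 q [-0.291  0.265  1.714 -0.25   1.423  0.852] pos [ 0.5269 -0.2204  0.1937] toolx [ 0.824  0.448 -0.346] toolz [-0.305 -0.164 -0.938] F [-0.1  0.5 -0.7] w 0.701 gf 0.0
delta [0.0634 0.0071 0.1788]
```

Call:
jog_arm(turn=[[0,0,0],[0,0,0],[0,0,0],[0,0,0],[0,0,0],[0,0,0],[0,0,0],[0,0,0],[0,0,0]], delta_pos=[[0.013,0.001,0.036],[0.013,0.001,0.036],[0.013,0.001,0.036],[0.012,0.001,0.036],[0.006,0.001,0.018],[0.003,0.001,0.01],[0.003,0.001,0.007],[0,0,0],[0,0,0]], gripper=[0.06,0.06,0.06,0.06,0.06,0.06,0.06,0.06,0.06])

```text
time: 2.48
tool_pos: [0.5285, -0.2283, 0.0068]
tcp_rot: [2.92, 0.739, -0.513]
wrist_force: [-0.3, 0.4, 0.7]
width: 0.705
grip_force: 0.0
```

```bash
cat > kin.py <<'E'
import numpy as np
from scipy.spatial.transform import Rotation as Ro
from scipy.optimize import least_squares
# p: a,h,L1,L2,L3, c (tool roll)
def fk(q,p):
    a,h,L1,L2,L3,c,e=p; s=q[1]+q[2]
    A=Ro.from_euler('z',q[0]); 
    R=A*Ro.from_euler('y',s)*Ro.from_euler('ZYZ',[q[3],q[4],q[5]*1.0+c])
    w=A.apply([a+L1*np.sin(q[1])+L2*np.sin(s)+e*np.cos(s),0,h+L1*np.cos(q[1])+L2*np.cos(s)-e*np.sin(s)])
    return w+L3*R.apply([0,0,1]),R
lo=np.array([-2.63,-.94,.31,-1.31,0,-2.55]);hi=np.array([2.63,2.18,2.57,4.45,2.66,2.55])
def ik(pos,R,p,q0):
    f=lambda q:np.r_[fk(q,p)[0]-pos,(fk(q,p)[1].inv()*R).as_rotvec()*.3]
    r=least_squares(f,np.clip(q0,lo+.01,hi-.01),bounds=(lo,hi)); return r.x,np.abs(r.fun).max()
E
python3 - <<'E'
from h import *; from kin import *
s,R=go([.528,-.2275,.004])
D=[([-1.159,.264,1.604,0,1.274,-.037],[.293,-.608,.231],[-3.06093,-.69868,.0006]),
([-.436,.094,1.873,0,1.177,.634],[.5265,-.218,.1945],[-3.043,-.778,.002]),
([-.291,.265,1.714,-.25,1.423,.852],[.5269,-.2204,.1937],[2.919,.741,-.522]),(s['q'],s['tool_pos'],s['tcp_rot'])]
def res(p): 
    o=[]
    for q,t,r in D:
        x,Rm=fk(q,p); o+=list(x-t)+list((Rm.inv()*Ro.from_rotvec(r)).as_rotvec()*.2)
    return np.array(o)
best=min((least_squares(res,[0,.3,.52,.56,.3,c,0]) for c in (0,1.57,-1.57,3.14)),key=lambda r:r.cost)
print(best.x.round(4),np.abs(best.fun).max()); np.save('p.npy',best.x)
E
```

```text
t 2.4833 q [-0.303  0.468  1.825 -0.277  1.112  0.929] pos [ 0.5285 -0.2283  0.0068] toolx [ 0.827  0.447 -0.341] toolz [-0.299 -0.164 -0.94 ] F [-0.3  0.4  0.7] w 0.705 gf 0.0
delta [ 0.0009 -0.0009  0.0027]
[0.0027 0.2257 0.4778 0.5724 0.2656 1.5709 0.0219] 0.02558424271974069
```

Call:
jog_arm(turn=[[0,0,0],[0,0,0],[0,0,0],[0,0,0],[0,0,0],[0,0,0],[0,0,0]], delta_pos=[[0.001,-0.001,0.002],[0,0,0],[0,0,0],[0,0,0],[0,0,0],[0,0,0],[0,0,0]], gripper=[0.02,0.02,0.02,0.02,0.02,0.02,0.02], grip_force=60)

```text
time: 3.07
tool_pos: [0.5289, -0.2266, 0.005]
tcp_rot: [2.919, 0.74, -0.512]
wrist_force: [0.8, 0.5, 6.4]
width: 0.337
grip_force: 60.1
```

Run:
```python
from h import *; from kin import *
import kin, itertools
s,R=go([.528,-.2275,.004])
D=[([-1.159,.264,1.604,0,1.274,-.037],[.293,-.608,.231],[-3.06093,-.69868,.0006]),
([-.436,.094,1.873,0,1.177,.634],[.5265,-.218,.1945],[-3.043,-.778,.002]),
([-.291,.265,1.714,-.25,1.423,.852],[.5269,-.2204,.1937],[2.919,.741,-.522]),
([-0.303,0.468,1.825,-0.277,1.112,0.929],[.5285,-.2283,.0068],[2.92,.739,-.513])]
for sg in itertools.product([1,-1],[1,-1],[1,-1]):
    def res(p): 
        o=[]
        for q,t,r in D:
            q=np.array(q)*[1,1,1,sg[0],sg[1],sg[2]]
            x,Rm=fk(q,p); o+=list(x-t)+list((Rm.inv()*Ro.from_rotvec(r)).as_rotvec()*.2)
        return np.array(o)
    best=min((least_squares(res,[0,.3,.52,.56,.3,c,0]) for c in (0,1.57,-1.57,3.14)),key=lambda r:r.cost)
    print(sg,best.x.round(4),np.abs(best.fun).max())
```

```text
t 3.0667 q [-0.3    0.47   1.826 -0.278  1.108  0.932] pos [ 0.5289 -0.2266  0.005 ] toolx [ 0.827  0.448 -0.341] toolz [-0.299 -0.165 -0.94 ] F [0.8 0.5 6.4] w 0.337 gf 60.10282510891557
delta [-0.0008  0.0004  0.0013]
(1, 1, 1) [0.0033 0.2249 0.4779 0.5716 0.2653 1.5707 0.0216] 0.025601929442388816
(1, 1, -1) [0.0033 0.2249 0.4779 0.5716 0.2653 2.7597 0.0216] 0.2525877548058834
(1, -1, 1) [-0.0377  0.1268  0.3157  0.6626 -0.1347  1.5702 -0.1209] 0.5095586582275432
(1, -1, -1) [-0.0377  0.1268  0.3157  0.6626 -0.1347  2.785  -0.1209] 0.46862590926276426
(-1, 1, 1) [ 0.0151  0.0974  0.3171  0.6017 -0.1296  1.4901  0.1219] 0.07707382945915935
(-1, 1, -1) [ 0.0151  0.0974  0.3171  0.6017 -0.1296  2.6729  0.1219] 0.2352285347805998
(-1, -1, 1) [0.1064 0.1635 0.4753 0.4541 0.262  0.7763 0.4973] 0.4744093118625025
(-1, -1, -1) [0.1064 0.1635 0.4753 0.4541 0.262  2.0429 0.4973] 0.5049513216985447
```

```bash
cat > kin.py <<'E'
import numpy as np
from scipy.spatial.transform import Rotation as Ro
from scipy.optimize import least_squares
def fk(q,p):
    a,h,L1,L2,L3,c,e,b,g=p; s=q[1]+q[2]
    A=Ro.from_euler('z',q[0]); F=A*Ro.from_euler('y',s)
    R5=F*Ro.from_euler('ZY',[q[3],q[4]]); R=R5*Ro.from_euler('z',q[5]+c)
    w=A.apply([a+L1*np.sin(q[1]),0,h+L1*np.cos(q[1])])+F.apply([e,0,L2])
    return w+R5.apply([b,g,L3]),R
lo=np.array([-2.63,-.94,.31,-1.31,0,-2.55]);hi=np.array([2.63,2.18,2.57,4.45,2.66,2.55])
D=[([-1.159,.264,1.604,0,1.274,-.037],[.293,-.608,.231],[-3.06093,-.69868,.0006]),
([-.436,.094,1.873,0,1.177,.634],[.5265,-.218,.1945],[-3.043,-.778,.002]),
([-.291,.265,1.714,-.25,1.423,.852],[.5269,-.2204,.1937],[2.919,.741,-.522]),
([-0.303,0.468,1.825,-0.277,1.112,0.929],[.5285,-.2283,.0068],[2.92,.739,-.513])]
def fit(D):
    def res(p):
        o=[]
        for q,t,r in D:
            x,Rm=fk(q,p); o+=list(x-t)+list((Rm.inv()*Ro.from_rotvec(r)).as_rotvec()*.1)
        return np.r_[np.array(o),np.array(p)[[0,6,7,8]]*.002]
    r=least_squares(res,[0,.2,.5,.57,.3,1.57,0,0,0]); return r.x,r.fun
def ik(pos,R,p,q0):
    f=lambda q:np.r_[fk(q,p)[0]-pos,(fk(q,p)[1].inv()*R).as_rotvec()*.3]
    r=least_squares(f,np.clip(q0,lo+.01,hi-.01),bounds=(lo,hi)); return r.x,np.abs(r.fun).max()
E
python3 - <<'E'
from kin import *
p,f=fit(D);print(p.round(4));print(f[:24].reshape(4,6).round(4));np.save('p.npy',p)
# candidates: screwdriver vertical at left pocket(0.5205,.082), grasp z .165; tool az psi, down pitch dp
for tgt,n in [((.5205,.082,.165),'L'),((.5144,.0205,.165),'R')]:
  for dp in (0,20,35):
    for psi in (-60,-30,0,30,60,90,120):
      a=np.radians(psi);d=np.radians(dp)
      z=np.array([np.cos(a)*np.cos(d),np.sin(a)*np.cos(d),-np.sin(d)]);x=np.array([np.cos(a)*np.sin(d),np.sin(a)*np.sin(d),np.cos(d)])
      R=Ro.from_matrix(np.c_[x,np.cross(z,x),z])
      b=min((ik(np.array(tgt)+.019*z,R,p,q0) for q0 in ([-.3,.3,1.8,1.5,1,.9],[-.5,.3,1.8,.8,1,0],[.5,.3,1.8,-1,1,1],[0,.3,1.8,3,1,0])),key=lambda t:t[1])
      if b[1]<.004: print(n,dp,psi,b[0].round(2),b[1].round(4))
E
```

```text
[ 0.0213  0.2386  0.5125  0.5626  0.3394  1.5707 -0.0024  0.0193  0.0252]
[[-0.0001  0.0003  0.0005  0.0002  0.      0.    ]
 [ 0.      0.0004  0.     -0.0001  0.      0.    ]
 [ 0.0006  0.0004 -0.0007  0.      0.      0.    ]
 [-0.0004 -0.0011  0.0002 -0.      0.     -0.0001]]
L 0 60 [-0.5   0.5   2.43  1.6   1.56 -1.35] 0.0
L 0 90 [-0.44  0.64  2.08  1.16  1.75 -1.19] 0.0
L 0 120 [-0.29  0.78  1.77  0.85  1.99 -1.14] 0.0
L 20 60 [-0.47  0.21  2.43  1.44  1.24 -1.04] 0.0
L 20 90 [-0.42  0.43  2.1   1.03  1.51 -1.02] 0.0
L 20 120 [-0.28  0.6   1.8   0.73  1.78 -1.07] 0.0
L 35 60 [-0.4   0.05  2.39  1.22  1.04 -0.73] 0.0
L 35 90 [-0.37  0.28  2.1   0.9   1.35 -0.86] 0.0
L 35 120 [-0.25  0.46  1.84  0.63  1.62 -1.01] 0.0
R 0 -30 [ 0.68  0.43  2.56  4.35  1.52 -1.72] 0.0
R 0 60 [-0.63  0.52  2.37  1.47  1.6  -1.32] 0.0
R 0 90 [-0.54  0.66  2.03  1.07  1.8  -1.18] 0.0
R 0 120 [-0.38  0.8   1.73  0.76  2.04 -1.16] 0.0
R 20 60 [-0.61  0.25  2.38  1.32  1.31 -1.04] 0.0
R 20 90 [-0.52  0.45  2.05  0.95  1.57 -1.03] 0.0
R 20 120 [-0.37  0.62  1.77  0.65  1.83 -1.11] 0.0
R 35 60 [-0.54  0.08  2.35  1.14  1.13 -0.77] 0.0
R 35 90 [-0.47  0.31  2.07  0.83  1.42 -0.9 ] 0.0
R 35 120 [-0.34  0.48  1.81  0.56  1.66 -1.06] 0.0
```

```bash
cat > plan.py <<'E'
from h import *; from kin import *
p=np.load('p.npy')
def Rgoal(psi,lean_o,o_tool):
    """tool orientation with the object's axis o_tool pointing up, tool z azimuth psi, object leaning lean_o toward psi"""
    a=np.radians(psi);l=np.radians(lean_o);hz=np.array([np.cos(a),np.sin(a),0]);up=np.array([0,0,1.])
    o=np.cos(l)*up+np.sin(l)*hz; f=np.cos(l)*hz-np.sin(l)*up; y=np.cross(f,o)   # world triad o,y,f
    ot=o_tool/np.linalg.norm(o_tool); yt=np.array([0,1.,0]); ft=np.cross(ot,yt); 
    return Ro.from_matrix(np.c_[o,y,f]@np.linalg.inv(np.c_[ot,yt,ft]))
def check(q,pos0,R0,pos1,R1,n):
    rv=(R0.inv()*R1).as_rotvec(); mx=0
    for i in range(1,n+1):
        k=i/n; x=pos0+(pos1-pos0)*k; q2,e=ik(x,R0*Ro.from_rotvec(rv*k),p,q)
        mx=max(mx,np.abs(q2-q).max()); q=q2
        if e>.003: print('  bad',i,e.round(4),q.round(2))
    print('  end q',q.round(2),'max step',mx.round(3),'rotvec',rv.round(3),np.degrees(np.linalg.norm(rv)).round(1)); return q
E
python3 - <<'E'
from plan import *
s=read_state();R0=Ro.from_rotvec(s['tcp_rot']);T=np.array(s['tool_pos'])
tip=np.array([.3989,-.2974,.015]);o=np.array([.8805,.474,0])
ot=R0.inv().apply(o);ot[1]=0;tt=R0.inv().apply(tip-T);print('o_tool',ot.round(4),'tip_tool',tt.round(4))
q=np.array(s['q']);up=T+[0,0,.3]
print('lift delta',R0.inv().apply([0,0,.3]).round(4))
q=check(q,T,R0,up,R0,8)
for psi in (60,75,90):
    R1=Rgoal(psi,0,ot); print(psi,'toolz',R1.as_matrix()[:,2].round(2)); q1=check(q,up,R0,up,R1,18)
    tgt=np.array([.5205,.082,.130])-R1.apply(tt); q2=check(q1,up,R1,tgt,R1,10); print(' d',R1.inv().apply(tgt-up).round(4),tgt)
    check(q2,tgt,R1,tgt-[0,0,.122],R1,4)
E
```

```text
o_tool [ 0.94    0.     -0.3411] tip_tool [-0.1426  0.0003  0.0411]
lift delta [-0.1023  0.0007 -0.282 ]
  end q [-0.3   0.2   1.58 -0.25  1.6   0.79] max step 0.063 rotvec [0. 0. 0.] 0.0
60 toolz [ 0.47  0.81 -0.34]
  end q [-0.95  0.3   1.91  1.03  1.68 -0.75] max step 0.099 rotvec [ 0.26   1.528 -0.551] 94.3
  end q [-0.5  -0.04  2.38  1.33  1.31 -0.73] max step 0.066 rotvec [0. 0. 0.] 0.0
 d [ 0.0678 -0.1618  0.2658] [0.5252952  0.09081572 0.27806342]
  end q [-0.49  0.21  2.44  1.43  1.25 -1.05] max step 0.083 rotvec [0. 0. 0.] 0.0
75 toolz [ 0.24  0.91 -0.34]
  end q [-0.89  0.42  1.74  0.91  1.84 -0.8 ] max step 0.103 rotvec [ 0.382  1.477 -0.812] 99.0
  end q [-0.48  0.11  2.22  1.17  1.49 -0.78] max step 0.06 rotvec [0. 0. 0.] 0.0
 d [ 0.079  -0.0882  0.2967] [0.52285013 0.09175642 0.27806342]
  end q [-0.48  0.33  2.27  1.2   1.38 -1.03] max step 0.063 rotvec [0. 0. 0.] 0.0
90 toolz [ 0.    0.94 -0.34]
  end q [-0.82  0.53  1.59  0.78  1.99 -0.87] max step 0.109 rotvec [ 0.503  1.405 -1.07 ] 105.2
  end q [-0.43  0.24  2.05  1.03  1.64 -0.82] max step 0.061 rotvec [0. 0. 0.] 0.0
 d [ 0.0834 -0.0087  0.3087] [0.52024491 0.09203224 0.27806342]
  end q [-0.44  0.43  2.1   1.02  1.52 -1.02] max step 0.052 rotvec [0. 0. 0.] 0.0
```

Call:
jog_arm(turn=[[0,0,0],[0,0,0],[0,0,0],[0,0,0],[0,0,0],[0,0,0],[0,0,0],[0,0,0],[0,0,0],[0,0,0],[0,0,0]], delta_pos=[[-0.005,0,-0.014],[-0.011,0,-0.03],[-0.011,0,-0.03],[-0.011,0,-0.03],[-0.011,0,-0.03],[-0.011,0,-0.03],[-0.011,0,-0.03],[-0.011,0,-0.03],[-0.011,0,-0.03],[-0.009,0,-0.028],[0,0,0]], gripper=[0.02,0.02,0.02,0.02,0.02,0.02,0.02,0.02,0.02,0.02,0.02], grip_force=80)

```text
time: 3.98
tool_pos: [0.5304, -0.2267, 0.3115]
tcp_rot: [2.916, 0.737, -0.501]
wrist_force: [1.4, -0.8, 0.5]
width: 0.326
grip_force: 79.2
```

Call:
jog_arm(turn=[[0.0256,0.0794,-0.0547],[0.0256,0.0794,-0.0547],[0.0256,0.0794,-0.0547],[0.0256,0.0794,-0.0547],[0.0256,0.0794,-0.0547],[0.0256,0.0794,-0.0547],[0.0256,0.0794,-0.0547],[0.0256,0.0794,-0.0547],[0.0256,0.0794,-0.0547],[0.0256,0.0794,-0.0547],[0.0256,0.0794,-0.0547],[0.0256,0.0794,-0.0547],[0.0256,0.0794,-0.0547],[0.0256,0.0794,-0.0547],[0.0256,0.0794,-0.0547],[0.0256,0.0794,-0.0547],[0.0256,0.0794,-0.0547],[0.0256,0.0794,-0.0547],[0,0,0]], delta_pos=[[0,0,0],[0,0,0],[0,0,0],[0,0,0],[0,0,0],[0,0,0],[0,0,0],[0,0,0],[0,0,0],[0,0,0],[0,0,0],[0,0,0],[0,0,0],[0,0,0],[0,0,0],[0,0,0],[0,0,0],[0,0,0],[0,0,0]], gripper=[0.02,0.02,0.02,0.02,0.02,0.02,0.02,0.02,0.02,0.02,0.02,0.02,0.02,0.02,0.02,0.02,0.02,0.02,0.02])

```text
time: 5.57
tool_pos: [0.5272, -0.2258, 0.2986]
tcp_rot: [-1.535, -1.398, -1.072]
wrist_force: [-0.9, -0.1, -1.7]
width: 0.328
grip_force: 79.2
```

```bash
cat > tgt.py <<'E'
from plan import *
import sys
def tgt(tip_t,ot,tipw,psi,lean=0):
    s=read_state();R0=Ro.from_rotvec(s['tcp_rot']);T=np.array(s['tool_pos']);R1=Rgoal(psi,lean,ot)
    print('t',s['time'],'w',round(s['width'],3),'gf',round(s['grip_force'],1),'F',np.round(s['wrist_force'],1),'pos',T.round(4),'tip',(T+R0.apply(tip_t)).round(4),'axis',R0.apply(ot).round(3))
    g=np.array(tipw)-R1.apply(tip_t); rv=(R0.inv()*R1).as_rotvec()
    print('turn',rv.round(3),'delta in current frame',R0.inv().apply(g-T).round(4),'in goal frame',R1.inv().apply(g-T).round(4)); check(np.array(s['q']),T,R0,g,R1,10)
E
python3 - <<'E'
from tgt import *
tgt(np.array([-.1426,0,.0411]),np.array([.94,0,-.3411]),[.5205,.082,.135],84)
shot('scene','s1.png')
E
```

```text
t 5.5667 w 0.328 gf 79.2 F [-0.9 -0.1 -1.7] pos [ 0.5272 -0.2258  0.2986] tip [ 0.525  -0.2349  0.1504] axis [ 0.008 -0.005  1.   ]
turn [-0.019 -0.005 -0.002] delta in current frame [ 0.0915 -0.0332  0.3029] in goal frame [ 0.093  -0.0388  0.3018]
  end q [-0.45  0.19  2.11  1.08  1.58 -0.79] max step 0.132 rotvec [-0.019 -0.005 -0.002] 1.1
```

View pics/s1.png

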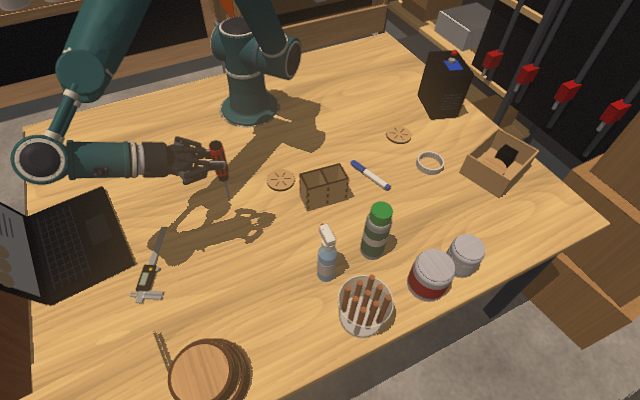

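The scene view shows the screwdriver held upright, blade down, with its handle near (217,160) and tip near (228,192). I'll move it over the left pocket.

Call:
jog_arm(turn=[[-0.002,0,0],[-0.002,0,0],[-0.002,0,0],[-0.002,0,0],[-0.002,0,0],[-0.002,0,0],[-0.002,0,0],[-0.002,0,0],[-0.002,0,0],[-0.001,0,0],[0,0,0],[0,0,0]], delta_pos=[[0.005,-0.002,0.015],[0.009,-0.003,0.03],[0.009,-0.003,0.03],[0.009,-0.003,0.03],[0.009,-0.003,0.03],[0.009,-0.004,0.03],[0.009,-0.004,0.03],[0.009,-0.004,0.03],[0.009,-0.003,0.03],[0.009,-0.003,0.03],[0.006,-0.002,0.017],[0,0,0]], gripper=[0.02,0.02,0.02,0.02,0.02,0.02,0.02,0.02,0.02,0.02,0.02,0.02])

```text
time: 6.62
tool_pos: [0.5229, 0.0947, 0.2869]
tcp_rot: [-1.55, -1.404, -1.087]
wrist_force: [-0.2, -0.2, -1.4]
width: 0.327
grip_force: 79.1
```

Run:
```python
from tgt import *
tgt(np.array([-.1426,0,.0411]),np.array([.94,0,-.3411]),[.5205,.082,.010],84)
s=read_state()
im,_=shot('scene','s2.png');C=cam('scene');R0=Ro.from_rotvec(s['tcp_rot']);t=s['tool_pos']+R0.apply([-.1426,0,.0411])
b=proj(C,[t,[.5205,.082,.1]]);print('tip pred, pocket px',b.round(1))
cv2.imwrite('pics/s2c.png',cv2.resize(im[110:230,250:400],None,fx=4,fy=4,interpolation=cv2.INTER_CUBIC)[...,::-1])
```

```text
t 6.6167 w 0.327 gf 79.1 F [-0.2 -0.2 -1.4] pos [0.5229 0.0947 0.2869] tip [0.5225 0.0841 0.1389] axis [-0.004  0.004  1.   ]
turn [-0.001  0.004  0.005] delta in current frame [-0.1219 -0.0016  0.0418] in goal frame [-0.1221 -0.001   0.0413]
  end q [-0.46  0.39  2.16  1.09  1.47 -1.02] max step 0.071 rotvec [-0.001  0.004  0.005] 0.4
tip pred, pocket px [[335.7 163.7]
 [333.9 172.6]]
```

View pics/s2c.png

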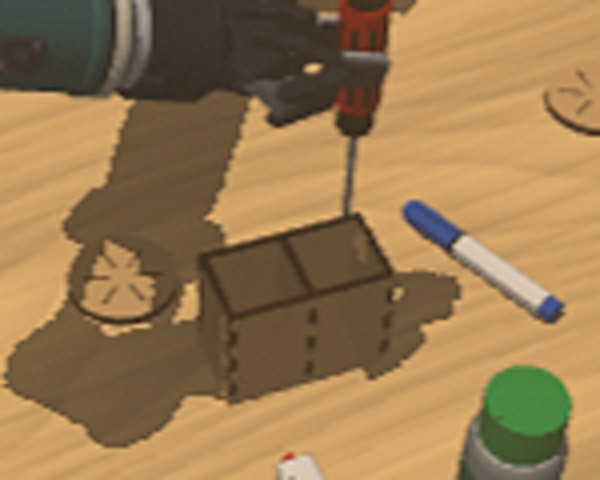

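The crop shows the tip at full-image pixel (337,163.5), against a predicted (335.7,163.7), so it is above the far pocket as intended. I'll lower it in.

Call:
jog_arm(turn=[[0,0,0],[0,0,0],[0,0,0],[0,0,0],[0,0,0],[0,0,0],[0,0,0],[0,0,0],[0,0,0]], delta_pos=[[-0.01,-0.001,0.003],[-0.02,0,0.007],[-0.02,0,0.007],[-0.02,0,0.007],[-0.02,0,0.007],[-0.02,0,0.007],[-0.012,0,0.004],[0,0,0],[0,0,0]], gripper=[0.02,0.02,0.02,0.02,0.02,0.02,0.02,0.02,0.02])

```text
time: 7.42
tool_pos: [0.5244, 0.0879, 0.1565]
tcp_rot: [-1.554, -1.399, -1.089]
wrist_force: [0.5, -0.5, -1.1]
width: 0.33
grip_force: 79.3
```

Run:
```python
from tgt import *
tgt(np.array([-.1426,0,.0411]),np.array([.94,0,-.3411]),[.5205,.082,.008],84)
```

```text
t 7.4167 w 0.33 gf 79.3 F [ 0.5 -0.5 -1.1] pos [0.5244 0.0879 0.1565] tip [0.5237 0.0776 0.0085] axis [-0.003  0.002  1.   ]
turn [0.003 0.002 0.002] delta in current frame [ 0.0009 -0.0033  0.0036] in goal frame [ 0.0008 -0.0033  0.0036]
  end q [-0.46  0.39  2.16  1.09  1.47 -1.02] max step 0.07 rotvec [0.003 0.002 0.002] 0.2
```

Call:
jog_arm(turn=[[0,0,0],[0,0,0],[0,0,0],[0,0,0],[0,0,0],[0,0,0],[0,0,0],[0,0,0],[0,0,0],[0,0,0],[0,0,0],[0,0,0]], delta_pos=[[0,0,0],[0,0,0],[0,0,0],[0,0,0],[0,0,-0.01],[0,0,-0.025],[0,0,-0.03],[0,0,-0.03],[0.02,0,-0.02],[0.03,0,-0.01],[0.03,0,-0.01],[0,0,0]], gripper=[0.05,0.05,0.05,0.05,0.06,0.06,0.06,0.06,0.06,0.06,0.06,0.06])

```text
time: 8.42
tool_pos: [0.5152, -0.012, 0.285]
tcp_rot: [-1.552, -1.409, -1.097]
wrist_force: [0.2, -0.1, 0.4]
width: 0.701
grip_force: 0.0
```

Run:
```python
from plan import *
s=read_state();print(s['time'],np.round(s['q'],2),np.round(s['tool_pos'],3))
a,_=shot('scene','s3.png')
b,_=shot('top','t3.png')
z=lambda i,y0,y1,x0,x1,f:cv2.resize(i[y0:y1,x0:x1],None,fx=f,fy=f,interpolation=cv2.INTER_CUBIC)
A=z(a,110,230,250,400,2.6);B=z(b,170,260,210,345,2.8);h=max(len(A),len(B));P=lambda m:np.pad(m,((0,h-len(m)),(0,0),(0,0)))
cv2.imwrite('pics/c3.png',np.hstack([P(A),P(B)])[...,::-1])
# plan to marker hover
T=np.array(s['tool_pos']);R0=Ro.from_rotvec(s['tcp_rot']);q=np.array(s['q'])
tip=np.array([.431,.2045,.010]);yaw=np.radians(17.8);o=np.array([np.cos(yaw),np.sin(yaw),0])
th=np.radians(-20)  # pretilt
x=np.cos(th)*o+np.sin(th)*np.array([0,0,1]);zt=-np.cos(th)*np.array([0,0,1.])+np.sin(th)*o
R1=Ro.from_matrix(np.c_[x,np.cross(zt,x),zt]); print(R1.as_matrix().round(3).tolist())
g=tip+.122*o; hov=g+[0,0,.2]
up=T+[0,0,.1]
print('rise',R0.inv().apply([0,0,.1]).round(4)); q=check(q,T,R0,up,R0,4)
q1=check(q,up,R0,up,R1,18); print('move in goal frame',R1.inv().apply(hov-up).round(4),hov); q2=check(q1,up,R1,hov,R1,12); check(q2,hov,R1,hov-[0,0,.195],R1,8)
```

```text
8.4167 [-0.65  0.26  1.95  0.96  1.75 -0.82] [ 0.515 -0.012  0.285]
[[0.895, 0.306, -0.326], [0.287, -0.952, -0.105], [-0.342, 0.0, -0.94]]
rise [ 0.0938  0.0014 -0.0345]
  end q [-0.62  0.14  1.94  1.    1.8  -0.69] max step 0.049 rotvec [0. 0. 0.] 0.0
  end q [-0.    0.12  1.54 -0.11  1.81  1.25] max step 0.122 rotvec [-0.522 -1.383  1.157] 107.5
move in goal frame [ 0.1614 -0.2319  0.1275] [0.54715979 0.24179483 0.21      ]
  end q [0.36 0.36 1.57 0.02 1.56 1.62] max step 0.037 rotvec [0. 0. 0.] 0.0
  end q [0.36 0.55 1.69 0.02 1.25 1.61] max step 0.04 rotvec [0. 0. 0.] 0.0
```

View pics/c3.png

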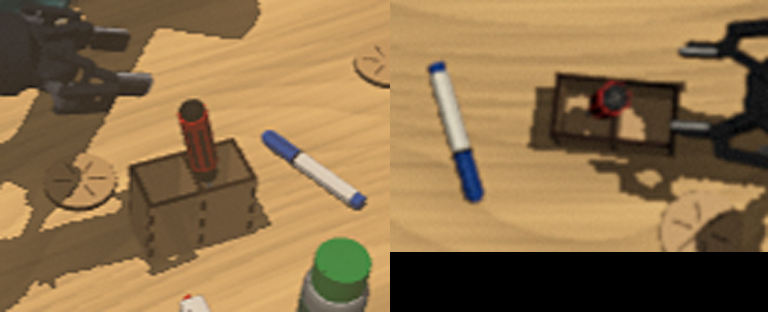

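The crop shows the screwdriver standing in the left pocket, leaning a little toward the divider, with its handle top near (615,97) in the right half. The holder hasn't moved. Now the marker.

Call:
jog_arm(turn=[[0,0,0],[0,0,0],[0,0,0],[-0.0434,-0.0,0.0],[-0.029,-0.0768,0.0643],[-0.029,-0.0768,0.0643],[-0.029,-0.0768,0.0643],[-0.029,-0.0768,0.0643],[-0.029,-0.0768,0.0643],[-0.029,-0.0768,0.0643],[-0.029,-0.0768,0.0643],[-0.029,-0.0768,0.0643],[-0.029,-0.0768,0.0643]], delta_pos=[[0.0315,0,-0.0115],[0.0315,0,-0.0115],[0.0315,0,-0.0115],[0,0,0],[0,0,0],[0,0,0],[0,0,0],[0,0,0],[0,0,0],[0,0,0],[0,0,0],[0,0,0],[0,0,0]], gripper=[0.05,0.05,0.05,0.05,0.05,0.05,0.05,0.05,0.05,0.05,0.05,0.05,0.05])

```text
time: 9.6
tool_pos: [0.5121, -0.0103, 0.378]
tcp_rot: [-2.509, -1.053, -0.418]
wrist_force: [0.9, -0.0, -1.1]
width: 0.586
grip_force: 0.0
```

```bash
cat > mk.py <<'E'
from plan import *
def mk(tip,yawdeg,hz,g=.122,tilt=-20):
    s=read_state();T=np.array(s['tool_pos']);R0=Ro.from_rotvec(s['tcp_rot']);q=np.array(s['q'])
    yaw=np.radians(yawdeg);o=np.array([np.cos(yaw),np.sin(yaw),0]);th=np.radians(tilt)
    x=np.cos(th)*o+np.sin(th)*np.array([0,0,1]);zt=-np.cos(th)*np.array([0,0,1.])+np.sin(th)*o
    R1=Ro.from_matrix(np.c_[x,np.cross(zt,x),zt])
    goal=np.array(tip)+g*o; goal[2]=hz
    print('t',s['time'],'pos',T.round(4),'w',round(s['width'],3),'gf',s['grip_force'],'F',np.round(s['wrist_force'],1)); q=check(q,T,R0,T,R1,10); print('move in goal frame',R1.inv().apply(goal-T).round(4)); check(q,T,R1,goal,R1,10)
E
python3 -c "
from mk import *
mk([.431,.2045,.01],17.8,.2)"
```

```text
t 9.6 pos [ 0.5121 -0.0103  0.378 ] w 0.586 gf 0.0 F [ 0.9 -0.  -1.1]
  end q [-0.    0.12  1.55 -0.11  1.8   1.25] max step 0.109 rotvec [-0.259 -0.7    0.535] 52.6
move in goal frame [ 0.1647 -0.2293  0.1294]
  end q [0.36 0.37 1.58 0.02 1.54 1.62] max step 0.044 rotvec [0. 0. 0.] 0.0
```

Call:
jog_arm(turn=[[-0.0288,-0.0778,0.0594],[-0.0288,-0.0778,0.0594],[-0.0288,-0.0778,0.0594],[-0.0288,-0.0778,0.0594],[-0.0288,-0.0778,0.0594],[-0.0288,-0.0778,0.0594],[-0.0288,-0.0778,0.0594],[-0.0288,-0.0778,0.0594],[-0.0288,-0.0778,0.0594],[0,0,0],[0,0,0],[0,0,0],[0,0,0],[0,0,0],[0,0,0],[0,0,0],[0,0,0],[0,0,0],[0,0,0]], delta_pos=[[0,0,0],[0,0,0],[0,0,0],[0,0,0],[0,0,0],[0,0,0],[0,0,0],[0,0,0],[0,0,0],[0.018,-0.026,0.014],[0.018,-0.026,0.014],[0.018,-0.026,0.014],[0.018,-0.026,0.014],[0.018,-0.026,0.014],[0.018,-0.026,0.014],[0.018,-0.026,0.014],[0.018,-0.026,0.014],[0.018,-0.021,0.014],[0,0,0]], gripper=[0.05,0.05,0.05,0.05,0.05,0.05,0.05,0.05,0.05,0.05,0.05,0.05,0.05,0.05,0.05,0.05,0.05,0.05,0.05])

```text
time: 11.18
tool_pos: [0.5437, 0.245, 0.1991]
tcp_rot: [3.003, 0.482, -0.537]
wrist_force: [-0.5, -0.8, -1.3]
width: 0.581
grip_force: 0.0
```

Run:
```python
from mk import *
im,s=shot('wrist','w2.png');C=cam('wrist',s)
hsv=cv2.cvtColor(im,cv2.COLOR_RGB2HSV);H,S,V=[hsv[...,i].astype(int) for i in range(3)]
e=onplane(C,proj(C,[[.431,.2045,.01]]),.01)
def big(m,n):
    n_,l,st,c=cv2.connectedComponentsWithStats(m.astype(np.uint8))
    for k in np.argsort(-st[1:,4])[:n]+1:
        ys,xs=np.nonzero(l==k);P=onplane(C,np.c_[xs,ys],.012)[:,:2];cq=P.mean(0);u=np.linalg.svd(P-cq,full_matrices=False)[2][0];t=(P-cq)@u;print(st[k],cq.round(4),np.degrees(np.arctan2(u[1],u[0])).round(1),t.min().round(4),t.max().round(4))
print('exp px',proj(C,[[.431,.2045,.01],[.583,.2535,.01]]).round(0))
print('blue');big((H>100)&(H<130)&(S>110)&(V>50),3);print('white');big((S<60)&(V>120),3)
mk([.431,.2045,.01],17.8,.004)
```

```text
exp px [[321. 213.]
 [323.  76.]]
blue
[313 180  17  38 535] [0.4531 0.2114] -162.4 -0.026 0.0279
[314  78  19  18 296] [0.5746 0.2507] -73.5 -0.0082 0.0088
white
[ 313   92   21   88 1632] [0.5274 0.2352] -162.4 -0.0453 0.0509
[ 94  79  61  26 507] [0.5095 0.4232] 120.8 -0.0304 0.0315
[ 42  21  23  54 310] [0.5323 0.4848] -166.2 -0.0208 0.0212
t 11.2333 pos [0.5441 0.243  0.2012] w 0.586 gf 0.0 F [ 0.9 -0.2 -0. ]
  end q [0.37 0.37 1.58 0.02 1.54 1.62] max step 0.018 rotvec [0.001 0.004 0.007] 0.4
move in goal frame [0.0698 0.0021 0.1845]
  end q [0.36 0.56 1.7  0.02 1.23 1.61] max step 0.032 rotvec [0. 0. 0.] 0.0
```

View pics/w2.png

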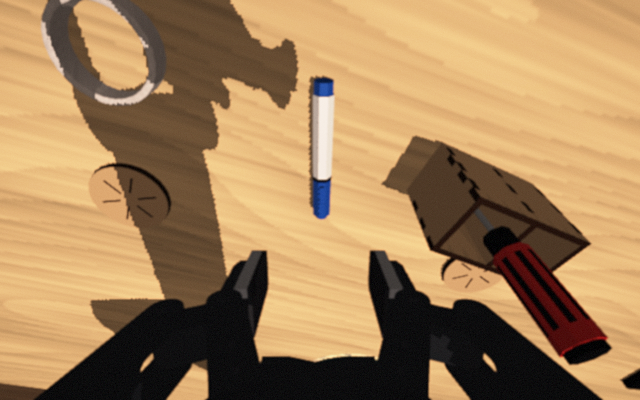

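The wrist view shows the marker centred at about (322,148), along the image's vertical with its cap toward the gripper. That gives a tip of (0.429, 0.204) and yaw 17.6°. The screwdriver's shaft is inside the pocket. I'll descend and grip.

Call:
jog_arm(turn=[[0,0.004,0.007],[0,0,0],[0,0,0],[0,0,0],[0,0,0],[0,0,0],[0,0,0],[0,0,0],[0,0,0],[0,0,0],[0,0,0],[0,0,0],[0,0,0],[0,0,0]], delta_pos=[[0.013,0.001,0.035],[0.013,0.001,0.035],[0.013,0,0.035],[0.013,0,0.034],[0.009,0,0.024],[0.005,0,0.013],[0.003,0,0.007],[0,0,0],[0,0,0],[0,0,0],[0,0,0],[0,0,0],[0,0,0],[0,0,0]], gripper=[0.05,0.05,0.05,0.05,0.05,0.05,0.05,0.05,0.01,0.01,0.01,0.01,0.01,0.01], grip_force=50)

```text
time: 12.4
tool_pos: [0.553, 0.242, 0.0132]
tcp_rot: [3.011, 0.467, -0.51]
wrist_force: [1.3, -0.4, 6.3]
width: 0.204
grip_force: 49.1
```

Run:
```python
from plan import *
s=read_state();R0=Ro.from_rotvec(s['tcp_rot']);T=np.array(s['tool_pos']);print(s['time'],s['width'],s['grip_force'],np.round(s['wrist_force'],1),T.round(4))
y=np.radians(17.6);o=np.array([np.cos(y),np.sin(y),0]);tip=np.array([.429,.204,.010])
ot=R0.inv().apply(o);tt=R0.inv().apply(tip-T);print('ot',ot.round(4),'tt',tt.round(4))
ot[1]=0;tt[1]=0
q=np.array(s['q']);up=T+[0,0,.32];print('lift',R0.inv().apply([0,0,.32]).round(4));q=check(q,T,R0,up,R0,8)
# holder right pocket, biased away from divider by 5 mm
for psi in (60,84):
    R1=Rgoal(psi,0,ot);tg=np.array([.514,.016,.140])-R1.apply(tt);mid=np.array([.50,-.02,.33])
    a=check(q,up,R0,mid,R0,8); print(' shift d',R0.inv().apply(mid-up).round(4)); b=check(a,mid,R0,mid,R1,18); c=check(b,mid,R1,tg,R1,6); check(c,tg,R1,tg-[0,0,.13],R1,6); print(' ',psi,tg.round(3),R1.inv().apply(tg-mid).round(4))
```

```text
12.4 0.20419013503895697 49.05727981726159 [ 1.3 -0.4  6.3] [0.553  0.242  0.0132]
ot [ 9.442e-01  4.000e-04 -3.293e-01] tt [-0.1214 -0.0013  0.0457]
lift [-1.054e-01  2.000e-04 -3.022e-01]
  end q [0.36 0.31 1.41 0.02 1.76 1.63] max step 0.068 rotvec [0. 0. 0.] 0.0
  end q [-0.02  0.1   1.66 -0.11  1.7   1.25] max step 0.054 rotvec [0. 0. 0.] 0.0
 shift d [-0.1215  0.2337  0.0459]
  end q [-0.74 -0.03  2.26  1.17  1.53 -0.68] max step 0.129 rotvec [ 0.356  1.493 -0.736] 97.5
  end q [-0.67  0.04  2.33  1.23  1.43 -0.79] max step 0.02 rotvec [0. 0. 0.] 0.0
  end q [-0.67  0.31  2.37  1.29  1.33 -1.1 ] max step 0.052 rotvec [0. 0. 0.] 0.0
  60 [0.512 0.013 0.27 ] [-0.0455 -0.0059  0.0529]
  end q [-0.02  0.1   1.66 -0.11  1.7   1.25] max step 0.054 rotvec [0. 0. 0.] 0.0
 shift d [-0.1215  0.2337  0.0459]
  end q [-0.65  0.2   2.    0.97  1.77 -0.79] max step 0.129 rotvec [ 0.554  1.377 -1.146] 107.5
  end q [-0.59  0.26  2.06  1.    1.67 -0.86] max step 0.018 rotvec [0. 0. 0.] 0.0
  end q [-0.59  0.47  2.09  0.99  1.53 -1.07] max step 0.038 rotvec [0. 0. 0.] 0.0
  84 [0.514 0.013 0.27 ] [-0.0458  0.0102  0.0521]
```

The TCP stopped at z = 13 mm, so the pads hold only the upper part of the marker. I'll open, go 8 mm lower and grip again.

Call:
jog_arm(turn=[[0,0,0],[0,0,0],[0,0,0],[0,0,0],[0,0,0],[0,0,0],[0,0,0],[0,0,0],[0,0,0],[0,0,0],[0,0,0]], delta_pos=[[0,0,0],[0,0,0],[0,0,0],[0.001,0,0.004],[0.001,0,0.004],[0,0,0],[0,0,0],[0,0,0],[0,0,0],[0,0,0],[0,0,0]], gripper=[0.05,0.05,0.05,0.05,0.05,0.05,0.01,0.01,0.01,0.01,0.01], grip_force=50)

```text
time: 13.32
tool_pos: [0.5506, 0.2413, 0.0029]
tcp_rot: [3.01, 0.466, -0.515]
wrist_force: [-0.4, 0.5, 3.2]
width: 0.218
grip_force: 51.3
```

Run:
```python
from plan import *
im,s=shot('wrist','w3.png');R0=Ro.from_rotvec(s['tcp_rot']);T=np.array(s['tool_pos']);print(s['time'],s['width'],s['grip_force'],np.round(s['wrist_force'],1),T.round(4))
C=cam('wrist',s);hsv=cv2.cvtColor(im,cv2.COLOR_RGB2HSV);H,S,V=[hsv[...,i].astype(int) for i in range(3)]
m=((H>100)&(H<130)&(S>110)&(V>50)).astype(np.uint8);n,l,st,c=cv2.connectedComponentsWithStats(m)
for k in np.argsort(-st[1:,4])[:3]+1: print(st[k],onplane(C,[c[k]],.012)[0].round(4))
y=np.radians(17.6);o=np.array([np.cos(y),np.sin(y),0]);tip=np.array([.429,.204,.010])
print('ot',R0.inv().apply(o).round(4),'tt',R0.inv().apply(tip-T).round(4))
```

```text
13.3167 0.21834493783451975 51.27337074838579 [-0.4  0.5  3.2] [0.5506 0.2413 0.0029]
[ 298  213   41   47 1665] [0.5765 0.2489 0.012 ]
ot [ 9.430e-01  2.000e-04 -3.327e-01] tt [-0.1223 -0.0012  0.0356]
```

Call:
jog_arm(turn=[[0,0,0],[0,0,0],[0,0,0],[0,0,0],[0,0,0],[0,0,0],[0,0,0],[0,0,0],[0,0,0],[0,0,0],[0,0,0],[0,0,0],[0,0,0],[0,0,0],[0,0,0],[0,0,0],[0,0,0],[0,0,0],[0,0,0]], delta_pos=[[-0.005,0,-0.014],[-0.011,0,-0.032],[-0.011,0,-0.032],[-0.011,0,-0.032],[-0.011,0,-0.032],[-0.011,0,-0.032],[-0.011,0,-0.032],[-0.011,0,-0.032],[-0.011,0,-0.032],[-0.011,0,-0.032],[-0.015,0.029,0.006],[-0.015,0.029,0.006],[-0.015,0.029,0.006],[-0.015,0.029,0.006],[-0.015,0.029,0.006],[-0.015,0.029,0.006],[-0.015,0.03,0.005],[-0.015,0.03,0.005],[0,0,0]], gripper=[0.01,0.01,0.01,0.01,0.01,0.01,0.01,0.01,0.01,0.01,0.01,0.01,0.01,0.01,0.01,0.01,0.01,0.01,0.01])

```text
time: 14.95
tool_pos: [0.4995, -0.0248, 0.3196]
tcp_rot: [3.008, 0.458, -0.517]
wrist_force: [-0.4, -0.2, 0.0]
width: 0.219
grip_force: 49.9
```

Call:
jog_arm(turn=[[0.0308,0.0765,-0.0637],[0.0308,0.0765,-0.0637],[0.0308,0.0765,-0.0637],[0.0308,0.0765,-0.0637],[0.0308,0.0765,-0.0637],[0.0308,0.0765,-0.0637],[0.0308,0.0765,-0.0637],[0.0308,0.0765,-0.0637],[0.0308,0.0765,-0.0637],[0.0308,0.0765,-0.0637],[0.0308,0.0765,-0.0637],[0.0308,0.0765,-0.0637],[0.0308,0.0765,-0.0637],[0.0308,0.0765,-0.0637],[0.0308,0.0765,-0.0637],[0.0308,0.0765,-0.0637],[0.0308,0.0765,-0.0637],[0.0308,0.0765,-0.0637],[0,0,0]], delta_pos=[[0,0,0],[0,0,0],[0,0,0],[0,0,0],[0,0,0],[0,0,0],[0,0,0],[0,0,0],[0,0,0],[0,0,0],[0,0,0],[0,0,0],[0,0,0],[0,0,0],[0,0,0],[0,0,0],[0,0,0],[0,0,0],[0,0,0]], gripper=[0.01,0.01,0.01,0.01,0.01,0.01,0.01,0.01,0.01,0.01,0.01,0.01,0.01,0.01,0.01,0.01,0.01,0.01,0.01])

```text
time: 16.53
tool_pos: [0.5005, -0.02, 0.3157]
tcp_rot: [-1.542, -1.38, -1.089]
wrist_force: [0.1, -0.1, -1.2]
width: 0.211
grip_force: 49.9
```

Run:
```python
from tgt import *
tt=np.array([-.1223,0,.0356]);ot=np.array([.943,0,-.3327])
tgt(tt,ot,[.514,.016,.125],84)
s=read_state();im,_=shot('scene','s4.png');C=cam('scene');R0=Ro.from_rotvec(s['tcp_rot']);b=proj(C,[s['tool_pos']+R0.apply(tt),s['tool_pos']+R0.apply(tt+.0275*ot)])
hsv=cv2.cvtColor(im,cv2.COLOR_RGB2HSV);H,S,V=[hsv[...,i].astype(int) for i in range(3)]
x,y=b[1].astype(int);m=np.zeros(H.shape,np.uint8);sl=np.s_[y-30:y+30,x-30:x+30];m[sl]=((H>100)&(H<130)&(S>110)&(V>40))[sl]
ys,xs=np.nonzero(m);print('pred tip,capcentre',b.round(1),'seen cap',len(xs),xs.mean(),ys.mean(),ys.max(),xs[ys.argmax()])
```

```text
t 16.5333 w 0.211 gf 49.9 F [ 0.1 -0.1 -1.2] pos [ 0.5005 -0.02    0.3157] tip [ 0.4987 -0.0262  0.1885] axis [ 0.008 -0.007  1.   ]
turn [-0.003 -0.006 -0.008] delta in current frame [-0.0455  0.0103  0.0626] in goal frame [-0.0452  0.0097  0.0629]
  end q [-0.57  0.28  2.08  1.    1.64 -0.88] max step 0.073 rotvec [-0.003 -0.006 -0.008] 0.6
pred tip,capcentre [[297.  157.8]
 [296.8 150.6]] seen cap 1 293.0 146.0 146 293
```

```bash
python3 -c "
import cv2
a=cv2.imread('pics/s4.png');cv2.imwrite('pics/s4c.png',cv2.resize(a[90:230,230:380],None,fx=4,fy=4,interpolation=cv2.INTER_CUBIC))"
```

```text
(no output)
```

View pics/s4c.png

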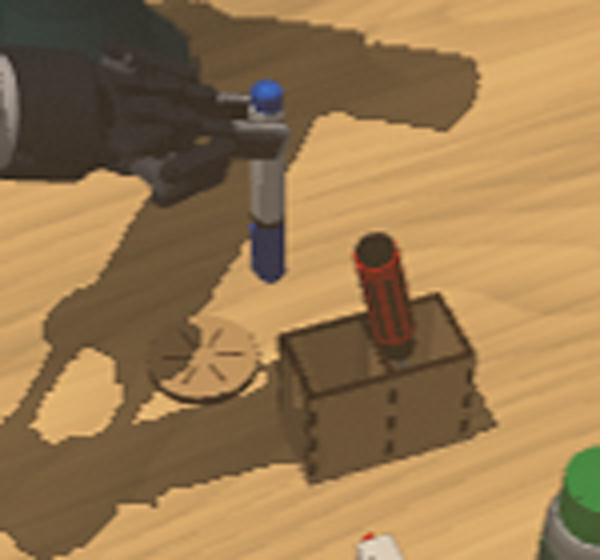

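The crop shows the marker upright with its cap down. The cap end is at full-image pixel (297,160), against a predicted (297,158). I'll move it over the right pocket.

Call:
jog_arm(turn=[[0,-0.003,-0.004],[0,-0.003,-0.004],[0,0,0],[0,0,0],[0,0,0]], delta_pos=[[-0.013,0.003,0.018],[-0.016,0.004,0.021],[-0.014,0.003,0.02],[0,0,0],[0,0,0]], gripper=[0.01,0.01,0.01,0.01,0.01])

```text
time: 17.0
tool_pos: [0.5147, 0.0213, 0.259]
tcp_rot: [-1.544, -1.398, -1.089]
wrist_force: [0.2, 0.0, -0.2]
width: 0.218
grip_force: 49.9
```

Run:
```python
from tgt import *
tt=np.array([-.1223,0,.0356]);ot=np.array([.943,0,-.3327])
tgt(tt,ot,[.514,.015,.010],84)
print('screwdriver top',onplane(cam('top'),[[210+225/2.8,170+97/2.8]],.2))
```

```text
t 17.0 w 0.218 gf 49.9 F [ 0.2  0.  -0.2] pos [0.5147 0.0213 0.259 ] tip [0.5142 0.0136 0.1319] axis [-0.002  0.005  1.   ]
turn [-0.003  0.005  0.004] delta in current frame [-0.1144 -0.0003  0.0419] in goal frame [-0.1147 -0.      0.0413]
  end q [-0.58  0.47  2.1   1.    1.52 -1.07] max step 0.072 rotvec [-0.003  0.005  0.004] 0.4
screwdriver top [[0.51666673 0.04333778 0.2       ]]
```

Call:
jog_arm(turn=[[0,0,0],[0,0,0],[0,0,0],[0,0,0],[0,0,0],[0,0,0],[0,0,0],[0,0,0],[0,0,0]], delta_pos=[[-0.01,0,0.003],[-0.02,0,0.007],[-0.02,0,0.008],[-0.02,0,0.008],[-0.018,0,0.007],[-0.016,0,0.006],[-0.01,0,0.003],[0,0,0],[0,0,0]], gripper=[0.01,0.01,0.01,0.01,0.01,0.01,0.01,0.01,0.01])

```text
time: 17.75
tool_pos: [0.5162, 0.0207, 0.1375]
tcp_rot: [-1.545, -1.397, -1.092]
wrist_force: [0.0, 0.7, -0.4]
width: 0.219
grip_force: 49.9
```

Run:
```python
from tgt import *
tt=np.array([-.1223,0,.0356]);ot=np.array([.943,0,-.3327])
tgt(tt,ot,[.514,.015,.008],84)
```

```text
t 17.75 w 0.219 gf 49.9 F [ 0.   0.7 -0.4] pos [0.5162 0.0207 0.1375] tip [0.5159 0.0131 0.0103] axis [-0.004  0.004  1.   ]
turn [-0.001  0.004  0.004] delta in current frame [-0.0018 -0.0016  0.0019] in goal frame [-0.0018 -0.0016  0.0019]
  end q [-0.58  0.47  2.1   1.    1.52 -1.07] max step 0.071 rotvec [-0.001  0.004  0.004] 0.3
```

Releasing with a small opening, then backing off.

Call:
jog_arm(turn=[[0,0,0],[0,0,0],[0,0,0],[0,0,0],[0,0,0],[0,0,0],[0,0,0],[0,0,0],[0,0,0],[0,0,0],[0,0,0],[0,0,0],[0,0,0],[0,0,0]], delta_pos=[[-0.002,0,0.001],[0,0,0],[0,0,0],[0,0,0],[0,0,-0.01],[0,0,-0.025],[0,0,-0.035],[0,0,-0.035],[0,0,-0.035],[0,0,-0.035],[0,0,-0.02],[0,0,0],[0,0,0],[0,0,0]], gripper=[0.01,0.04,0.04,0.04,0.045,0.045,0.045,0.045,0.045,0.045,0.045,0.045,0.045,0.045])

```text
time: 18.92
tool_pos: [0.4965, -0.1608, 0.2002]
tcp_rot: [-1.544, -1.397, -1.091]
wrist_force: [-0.2, -0.3, -0.8]
width: 0.524
grip_force: 0.0
```

Run:
```python
from h import *
a,_=shot('scene','s5.png'); b,_=shot('top','t5.png')
z=lambda i,y0,y1,x0,x1,f:cv2.resize(i[y0:y1,x0:x1],None,fx=f,fy=f,interpolation=cv2.INTER_CUBIC)
A=z(a,120,280,260,400,2.9);B=z(b,105,260,225,350,3);h=max(len(A),len(B));P=lambda m:np.pad(m,((0,h-len(m)),(0,0),(0,0)))
cv2.imwrite('pics/c5.png',np.hstack([P(A),P(B)])[...,::-1])
```

```text
(no output)
```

View pics/c5.png

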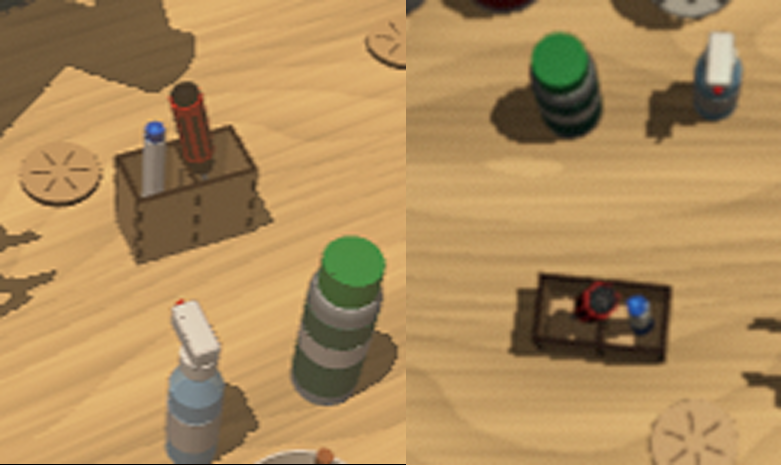

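The last picture shows both tools standing in their pockets. The marker's plug is at crop pixel (154,130) and the screwdriver end at (186,93). The bottle and can are upright, the holder is in place and the gripper is clear. I'll check the seating depth by triangulating the tops.

Run:
```python
from h import *
c1,c2=cam('scene'),cam('top')
for n,a,b in [('screwdriver end',(324.0,152.0),(290.3,205.3)),('marker end',(313.1,163.9),(302.3,207.0))]:
    o1,v1=rays(c1,[a]);o2,v2=rays(c2,[b]);v1,v2=v1[0],v2[0]
    k=np.linalg.lstsq(np.c_[v1,-v2],o2-o1,rcond=None)[0];A=o1+k[0]*v1;B=o2+k[1]*v2;print(n,((A+B)/2).round(4),'gap',np.linalg.norm(A-B).round(4))
s=read_state();print(s['time'],s['wrist_force'])
```

```text
screwdriver end [0.5161 0.0452 0.1958] gap 0.0033
marker end [0.5155 0.0132 0.1628] gap 0.0031
19.0167 [ 0.15032736 -0.31570131 -0.53886966]
```

```bash
python3 -c "
from workcell import ticket
print(ticket.finish_job())"
```

```text
the job is handed in; nothing more can be done
None
```

Job handed in at 19 s of the 61 s allowed: the screwdriver stands blade down in the left pocket, leaning slightly, and the marker stands cap down in the right one; measured top heights put both at the pocket floors, and the holder, spray bottle and can stayed in place.

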